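# Fit the battery block into the dresser charging board

## Robot

A 6-joint arm with a two-finger parallel gripper is mounted at the origin on the work surface. World frame = base frame: x ahead of the robot, y to its left, z up, the work surface at z = 0. Lengths are in mm, angles in rad, forces in N, time in s.
With the tool pointing down it reaches from about 275 to 750 mm from the base axis. Payload 10.2 kg.
Tool frame: the origin (TCP) lies midway between the tips of the shut fingers; the grasp point (between the pads) lies bot.grip_depth behind it (bot.grip_depth is the distance from the TCP to the grasp point, in mm); z points along the fingers, x is the direction in which the jaws open and shut, and the axes are right-handed (so a half turn about z gives the same grasp; the last joint's range is limited). The gripper opens to 85 mm and grips with 20 to 120 N. Pads are 22 mm wide; open, the fingers measure 114 mm over their backs; the gripper's body (76 mm by 85 mm) begins 54 mm behind the grasp point. The pads swing forward as they close: fully open they stand 13 mm farther back than shut.
Start: joints at [1.086, 0.313, 1.498, -0, 1.331, -0.223], TCP at [135.893, 507.114, 231.294] pointing down, gripper open.
Joint ranges: [-2.94, 2.94], [-0.97, 2.17], [0.19, 2.56], [-1.23, 4.37], [0.02, 3.11], [-2.88, 2.88]. Speed limits (rad/s): [2.39, 2.39, 3.01, 3.14, 3.14, 3.14].

## Interface

Orientations are given as a unit quaternion [w, x, y, z].
In Python, from workcell import bot gives the robot as it stands. Calls block until the motion is done:
- bot.goto(position, orientation): joint-space move of the TCP to a pose.
- bot.movel(position, v=150, rot=None, force_limit=None): straight line of the TCP; rot=None keeps the orientation; v is the mean speed in mm/s. With force_limit (N) it stops when the force on the tool has changed by that much, and returns True; else False.
- bot.movej(angles): joint-space move.
- bot.gripper_open() and bot.grab(): open the fingers fully, or close them until they stop; the grip force is fixed at half the most.
- bot.hold(seconds).
- bot.ik(position, orientation): joint angles nearest the present ones, or None.
- bot.camera(name): name is "scene" or "top" or "wrist"; returns the picture (420x560x3 uint8, blue, green, red); there is no depth.
- bot.camera_model(name): a dict with "camera_matrix" (3x3 intrinsics, pixels), "k1" (the pictures are not rectified: a ray, as slopes to the right and down, at radius r is drawn at 1 + k1 r^2 times it, then the intrinsics apply), "R" (3x3) and "t" (3): a world point X has camera coordinates R X + t; the wrist camera has in their place "tool_from_camera" (4x4, takes a point from camera to tool coordinates, whose origin is the TCP and whose axes are the tool frame's). Camera axes: x right, y down, z forward; pixel columns grow to the right and rows downward; lengths in mm; the calibration is good to about 2 mm. A picture is of the moment at which its call begins: read the wrist's pose just before it. camera_model takes no time and is no camera call.
A pose or a line that the arm cannot do raises bot.PlanningError and nothing moves.
- bot.sign_off(): hands the job in, once; it reports no verdict.
Readings, each from a call of its own:
- bot.read_clock(): time.
- bot.read_q(): joint angles.
- bot.read_qvel(): joint speeds.
- bot.read_joint_torque(): joint torques, N m.
- bot.read_eef_pos(): TCP position.
- bot.read_ee_rot(): TCP orientation.
- bot.read_wrist_force(): force on the tool from outside, world axes, zero at the start.
- bot.read_wrist_torque(): the same for the moment, N m.
- bot.read_width(): finger opening in mm.
Only numpy, scipy, OpenCV 4.12 (cv2) and the standard library are available. Lean on these libraries where they do the work, as an engineer would, in place of code of your own. Each camera call takes 0.05 s, during which the arm holds its last target. There are 200 camera calls.

## Task

The red tin has been parked over the empty battery bay of the wooden charging board. First slide it along the board, without lifting it or tipping it, until it stands inside the inlaid ring at the board's other end; then put the grey battery block into the bay and press it down until its top is flush with the board. Leave the sugar skull and the cream jar standing where they are.

Things in the scene. Friction and masses are not known exactly. Their poses are not given: they have to be found in the camera images.
- board: Fixed wooden charging board, a flat slab 130 mm (its x) by 300 mm (its y), 28 mm thick, lying on the dresser top. Origin: centre of its underside. At its -y end is the rectangular battery bay, at its +y end a dark inlaid ring (level with the surface).
- bay (a point): Centre of the battery bay's mouth, level with the board's top face, 85 mm from the board's centre on its -y side; axes as the board's. The bay is 43 mm (x) by 67 mm (y), walls upright. Its black floor stands 16 mm below the mouth and can be pushed 6 mm lower with about 6 N; it stays down. So the block laid in stands 6 mm proud until pressed home.
- mark (a point): Centre of the inlaid ring on the board's top face, 85 mm from the board's centre on its +y side. The ring's inner radius is 44 mm, its line 3 mm wide; it is only a marking.
- block: Loose grey plastic battery block, a plain flat box 40 mm (its x) by 64 mm (its y) by 22 mm high, about 110 g, with two thin black lines across its top, lying on the dresser top. Origin: centre of its underside. Either way round fits the bay.
- block_top (a point): Centre of the block's top face, 22 mm above its origin.
- tin: Loose upright round tin of red enamel, radius 31 mm, straight-sided to 58 mm high, with a twist cap of radius 21 mm from 63 to 77 mm high; about 220 g. It starts standing on the board over the bay. Origin: centre of its underside.
- skull: Loose clay sugar-skull figurine, about 58 mm wide and 66 mm high. Origin: centre of its underside. To be left alone.
- jar: Loose round white cream jar with an aluminium cap, radius 29 mm, 45 mm high. Origin: centre of its underside. To be left alone.
There are look-alikes about, which are no part of the job. Leave any green or pink look-alike of the block alone. There is more than one size of the tin; the one meant has the size given above.

How it is judged (in metres and radians):
On the way, in this order (a step that is already met when the one before it is completed fails the run):
1. the tin stands upright inside the inlaid ring (horizontal distance between tin and mark below 0.016 m and angle between tin's own z axis and vertical below 0.08 rad and height (world z) of tin above 0.025 m and linear speed of tin below 0.02 m/s), for 0.2 s.
2. the battery block is pressed flush into the bay (z of block_top in the frame of bay between -0.003 and 0.002 m and horizontal distance between block_top and bay below 0.004 m and angle between the y axis of block and the y axis of bay, either way round below 0.12 rad and angle between block's own z axis and vertical below 0.06 rad), for 0.2 s.
At the end, for the whole second after the job is handed in: The tin stands upright on the board with its centre within 16 mm of the ring's centre; the battery block lies in the bay, within 4 mm of its centre and 0.12 rad of its direction, level (0.06 rad), its top no more than 2 mm above and 3 mm below the board's top face; both are at rest (all of step 1 and all of step 2 and linear speed of block below 0.02 m/s); the robot touches nothing.
It fails at once if the tin is lifted more than 10 mm off the board (height (world z) of tin above 0.038 m).
It fails at once if the tin is tipped by more than 0.35 rad (angle between tin's own z axis and vertical above 0.35 rad).
It fails at once if the sugar skull or the cream jar is moved by more than 25 mm (distance of any of skull, jar from where it was at the start of the episode above 0.025 m).
It fails at once if the sugar skull or the cream jar is knocked over (angle between any of skull, jar's own z axis and vertical above 0.6 rad).
It also fails if it takes over 64 s, if anything falls off the work surface, if the arm or the gripper's body presses on something with over 40 N, if the wrist force passes 120 N, or if a joint passes its speed limit or range.

## Working session

There is one attempt and no reset: what is moved stays moved. The work goes in short steps, each a Python script; the robot and the scene stay as the last script left them, time stands still between calls to the robot, and variables do not carry over. Pictures are saved under pics/ and viewed, on a budget of 10 in all, crops included, one or two more only if the job needs it, and the job is handed in when it is done.

```bash
mkdir -p pics; ls
python3 - <<'E'
from workcell import bot
import cv2,numpy as np
a=bot.camera("scene");b=bot.camera("top")
cv2.imwrite("pics/scene0.png",a);cv2.imwrite("pics/top0.png",b)
np.set_printoptions(precision=4,suppress=True)
for n in("scene","top","wrist"):print(n,bot.camera_model(n))
print(bot.grip_depth,bot.read_ee_rot(),bot.read_clock())
E
```

```text
pics
scene {'camera_matrix': array([[413.5033,   0.    , 282.5639],
       [  0.    , 413.5033, 203.5282],
       [  0.    ,   0.    ,   1.    ]]), 'k1': -0.10179669474534087, 'R': array([[-0.0441,  0.999 , -0.0123],
       [ 0.8343,  0.03  , -0.5505],
       [-0.5495, -0.0345, -0.8348]]), 't': array([ -18.957 , -375.6715, 1197.729 ])}
top {'camera_matrix': array([[416.9404,   0.    , 281.5489],
       [  0.    , 416.9404, 208.2635],
       [  0.    ,   0.    ,   1.    ]]), 'k1': -0.07627235329668419, 'R': array([[ 0.015 , -0.9999, -0.0052],
       [-0.996 , -0.0145, -0.0886],
       [ 0.0885,  0.0065, -0.9961]]), 't': array([ 40.13  , 508.7717, 853.737 ])}
wrist {'camera_matrix': array([[336.6478,   0.    , 284.0905],
       [  0.    , 336.6478, 211.6845],
       [  0.    ,   0.    ,   1.    ]]), 'k1': 0.01324498592873272, 'tool_from_camera': array([[   1.    ,    0.0005,   -0.0003,    0.2339],
       [  -0.0004,    0.9459,    0.3244,  -83.996 ],
       [   0.0004,   -0.3244,    0.9459, -142.4763],
       [   0.    ,    0.    ,    0.    ,    1.    ]])}
18.700000000000003 [ 0.0002  0.7934  0.6087 -0.0005] 0.1
```

View pics/scene0.png

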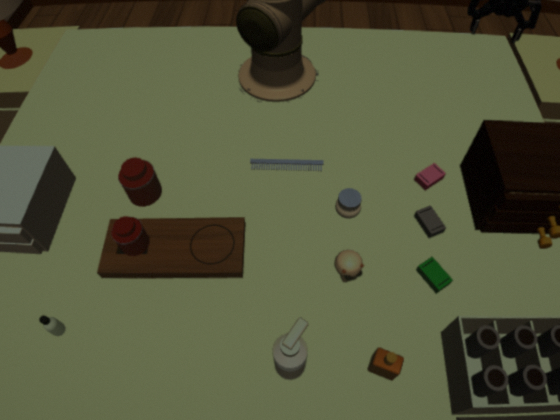

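View pics/top0.png

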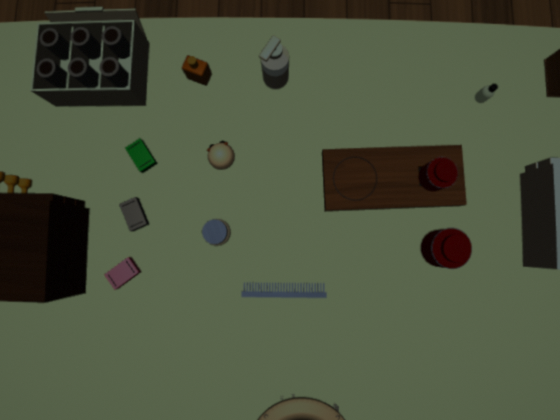

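Scene view: the small red tin stands on the board at about (128,232), and a larger red tin stands off it at (141,180). The grey block is at (430,221), with a green look-alike at (434,274) and a pink one at (430,176). The jar is at (349,202) and the skull at (350,263).

In the top view these are: tin (441,173), larger tin (450,248), grey block (133,214), green (141,155), pink (122,272), ring (353,178). My choices are the tin on the board and the grey block.

Next I'll take coarse positions from the masks, using both views.

```bash
cat > h.py <<'E'
from workcell import bot
import cv2,numpy as np
from scipy.spatial.transform import Rotation as Ro
np.set_printoptions(precision=2,suppress=True)
def rot(q): return Ro.from_quat([q[1],q[2],q[3],q[0]])
def quat(yaw):  # tool down, jaw (tool x) at angle yaw in world xy
    x=np.array([np.cos(yaw),np.sin(yaw),0]);z=np.array([0,0,-1.])
    q=Ro.from_matrix(np.c_[x,np.cross(z,x),z]).as_quat();return [q[3],q[0],q[1],q[2]]
def cam(n):
    """picture, (K,k1,R world_from_cam,centre)"""
    m=bot.camera_model(n)
    if n=="wrist":
        p=np.array(bot.read_eef_pos());W=rot(bot.read_ee_rot()).as_matrix();T=np.array(m["tool_from_camera"])
        R=W@T[:3,:3];c=W@T[:3,3]+p
    else: R=np.array(m["R"]).T;c=-R@np.array(m["t"])
    return bot.camera(n),(np.array(m["camera_matrix"]),m["k1"],R,c)
def rays(px,C):
    K,k,R,c=C
    u=cv2.undistortPoints(np.float64(px).reshape(-1,1,2),K,np.array([k,0,0,0.]))[:,0]
    d=np.c_[u,np.ones(len(u))]@R.T;return d/np.linalg.norm(d,axis=1)[:,None]
def plane(px,C,z):
    d=rays(px,C);return C[3]+d*((z-C[3][2])/d[:,2])[:,None]
def tri(p1,C1,p2,C2):
    d1,d2=rays(p1,C1),rays(p2,C2);out=[]
    for a,b in zip(d1,d2):
        s=np.linalg.lstsq(np.c_[a,-b],C2[3]-C1[3],rcond=None)[0]
        P,Q=C1[3]+s[0]*a,C2[3]+s[1]*b;out.append([*(P+Q)/2,np.linalg.norm(P-Q)])
    return np.array(out)
def blob(m,near=None,amin=40):
    cs=[c for c in cv2.findContours(m.astype(np.uint8),cv2.RETR_EXTERNAL,cv2.CHAIN_APPROX_NONE)[0] if cv2.contourArea(c)>amin]
    if near is None: return max(cs,key=cv2.contourArea)
    return min(cs,key=lambda c:np.hypot(*(np.array(cv2.minAreaRect(c)[0])-near)))
E
cat > r1.py <<'E'
from h import *
D={}
for n,tin,blk,brd in(("scene",(128,235),(430,221),(172,246)),("top",(441,173),(133,214),(394,178))):
    I,C=cam(n);hsv=cv2.cvtColor(I,cv2.COLOR_BGR2HSV);h,s,v=[x.astype(int) for x in cv2.split(hsv)]
    for t in (tin,blk,brd): print(n,t,hsv[t[1],t[0]],end=' ')
    bg=hsv[330,200];print("bg",bg)
    wood=((h<18)&(s>90)&(v<140))|((h>170)&(s>90))
    wc=blob(cv2.morphologyEx(wood.astype(np.uint8),cv2.MORPH_OPEN,np.ones((3,3))),brd,2000)
    r=cv2.minAreaRect(wc);print(" board",r);D[n,'brd']=cv2.boxPoints(r)
    print(plane(D[n,'brd'],C,28 if n=="top" else 14))
    b=blob((s<60)&(v<130),blk);r=cv2.minAreaRect(b);print(" block",r,cv2.contourArea(b));D[n,'blk']=r[0]
    print(plane([r[0]],C,20),plane(cv2.boxPoints(r),C,22))
    x=blob(((h<5)|(h>173))&(s>150)&(v>40),tin);print(" tin",cv2.minAreaRect(x),cv2.contourArea(x));D[n,'C']=C
    cv2.imwrite(f"pics/{n}_m.png",cv2.drawContours(I.copy(),[wc,b,x],-1,(255,255,0),1))
print("block tri",tri([D['scene','blk']],D['scene','C'],[D['top','blk']],D['top','C']))
E
python3 r1.py
```

```text
scene (128, 235) [  4 186  37] scene (430, 221) [20 41 56] scene (172, 246) [ 14 183  57] bg [ 38  77 112]
 board ((171.0, 246.0), (60.0, 144.0), 90.0)
[[ 507.02 -376.31   14.  ]
 [ 494.34  -46.88   14.  ]
 [ 637.25  -33.25   14.  ]
 [ 652.21 -334.33   14.  ]]
 block ((429.5270690917969, 220.8378448486328), (31.038118362426758, 18.9483642578125), 54.462318420410156) 439.5
[[495.94 364.18  20.  ]] [[479.96 328.5   22.  ]
 [449.34 367.63  22.  ]
 [514.09 397.89  22.  ]
 [542.42 359.56  22.  ]]
 tin ((126.5, 230.0), (24.0, 29.0), 90.0) 498.5
top (441, 173) [  0 250  48] top (133, 214) [24 22 58] top (394, 178) [ 14 183  46] bg [ 44  66 101]
 board ((393.8028259277344, 177.28265380859375), (60.17113494873047, 140.67501831054688), 88.02507019042969)
[[ 633.64  -37.24   28.  ]
 [ 650.29 -340.46   28.  ]
 [ 520.4  -341.11   28.  ]
 [ 505.79  -42.25   28.  ]]
 block ((132.880126953125, 213.73629760742188), (31.86282730102539, 21.517749786376953), 65.55604553222656) 593.5
[[492.04 364.28  20.  ]] [[512.87 400.38  22.  ]
 [532.55 358.48  22.  ]
 [471.12 327.15  22.  ]
 [451.54 368.67  22.  ]]
 tin ((442.19232177734375, 172.03846740722656), (29.41741943359375, 29.025188446044922), 11.309932708740234) 665.5
block tri [[492.44 366.35  14.32   0.04]]
```

```bash
cat > r2.py <<'E'
from h import *
import pickle
th=0.052;S={}
for k,p in(("A",(560,-190,260)),("B",(600,-230,260))):
    bot.goto(p,quat(th)); bot.hold(.2); I,C=cam("wrist");S[k]=(I,C)
pickle.dump(S,open("s2.pkl","wb"));print(bot.read_clock(),bot.read_q())
I=np.hstack([cv2.resize(np.clip(S[k][0]*2.5,0,255).astype(np.uint8),(400,300)) for k in "AB"])
cv2.imwrite("pics/w2.png",I)
E
python3 r2.py
```

```text
3.9167 [-0.55  0.57  1.05  0.    1.53 -0.6 ]
```

View pics/w2.png

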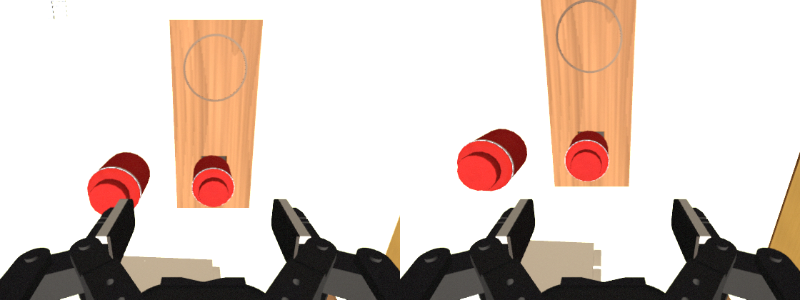

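The wrist pair shows the board with its ring at about (215,67) in A and (588,36) in B. The small tin with its cap is over the bay at (213,185) and (587,160), and a dark corner of the bay shows behind it. The bigger red tin stands off the board at (120,185). The small one is the tin meant.

```bash
cat > r3.py <<'E'
from h import *
import pickle
S=pickle.load(open("s2.pkl","rb"));P={}
for k,tp,bp in(("A",(298,255),(300,160)),("B",(262,222),(262,130))):
    I,C=S[k];h,s,v=[x.astype(int) for x in cv2.split(cv2.cvtColor(I,cv2.COLOR_BGR2HSV))]
    wood=(((h<22)|(h>170))&(s>110)).astype(np.uint8)
    wood=cv2.morphologyEx(wood,cv2.MORPH_CLOSE,np.ones((7,7)))
    c=blob(wood,bp,5000)
    q=cv2.approxPolyDP(c,8,True)[:,0];
    w=plane(c[:,0],C,28)[:,:2].astype(np.float32);r=cv2.minAreaRect(w)
    print(k,"board",r,"\n",cv2.boxPoints(r));print(" quad",q.tolist())
    low=sorted(q.tolist(),key=lambda p:-p[1])[:2];low.sort();P[k,'low']=low
    red=(((h<6)|(h>174))&(s>150)&(v>75));b=blob(red,tp,200);e=cv2.minEnclosingCircle(b)
    print(" tin",e,cv2.boundingRect(b),plane([e[0]],C,88),v[int(e[0][1]),int(e[0][0])]);P[k,'tin']=e[0]
    P[k,'C']=C
for n in('low','tin'):
    a,b=[np.reshape(P[k,n],(-1,2)) for k in "AB"];print(n,tri(a,P['A','C'],b,P['B','C']))
E
python3 r3.py
```

```text
A board ((577.67333984375, -190.28814697265625), (128.81048583984375, 297.5314025878906), 2.9761383533477783) 
 [[ 505.63  -45.07]
 [ 521.08 -342.2 ]
 [ 649.72 -335.51]
 [ 634.27  -38.38]]
 quad [[237, 28], [248, 290], [348, 290], [367, 28]]
 tin ((297.8570556640625, 262.0459289550781), 28.31045913696289) (270, 237, 57, 53) [[ 578.36 -268.16   88.  ]] 102
B board ((578.00390625, -198.96096801757812), (128.6422576904297, 279.11676025390625), 3.024651527404785) 
 [[ 506.41  -62.99]
 [ 521.14 -341.72]
 [ 649.6  -334.93]
 [ 634.87  -56.2 ]]
 quad [[197, 0], [217, 260], [319, 260], [330, 0]]
 tin ((261.26708984375, 224.435302734375), 29.76763343811035) (232, 197, 60, 56) [[ 578.68 -268.22   88.  ]] 101
low [[ 521.98 -342.24   27.37    0.7 ]
 [ 647.69 -331.86   33.93    0.31]]
tin [[ 578.54 -268.93   86.36    0.18]]
```

```bash
cat > r4.py <<'E'
from h import *
q=quat(.052)
bot.goto((578.4,-268.4,150),q);bot.movel((578.4,-268.4,44),v=120,force_limit=8)
f0=np.array(bot.read_wrist_force());bot.grab();print("w",bot.read_width(),bot.read_eef_pos(),f0,bot.read_wrist_force())
hit=bot.movel((573.3,-105.4,44),v=60);print(hit,bot.read_wrist_force(),bot.read_width())
bot.gripper_open();print(bot.read_eef_pos());bot.movel((573.3,-105.4,150),v=150)
bot.movel((585,-190,260),v=200);bot.hold(.2)
I,C=cam("wrist");import pickle;pickle.dump((I,C),open("s4.pkl","wb"));print(bot.read_clock())
cv2.imwrite("pics/w4.png",np.clip(I*2.,0,255).astype(np.uint8))
E
python3 r4.py
```

```text
w 60.67123661227433 [ 578.92 -268.74   45.16] [ 0.17 -0.13  0.58] [-0.29 -0.45  6.35]
False [ 0.17 -3.39  6.52] 60.774569272898454
[ 573.13 -105.22   43.77]
11.0417
```

View pics/w4.png

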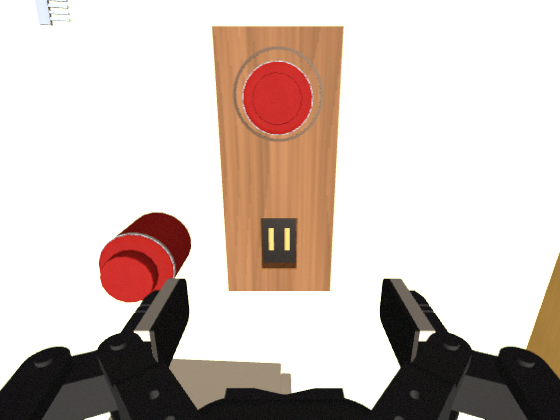

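The tin is centred in the ring at about (278,97). The empty bay shows as a dark rectangle with two contacts at about (279,243). Next I'll look at the block from close by, from two places.

```bash
cat > r5.py <<'E'
from h import *
import pickle
q=quat(-1.10);S=[]
bot.goto((493,365,200),q)
for p in((493,365,150),(460,340,150)):
    bot.movel(p,v=200);bot.hold(.2);S.append(cam("wrist"))
pickle.dump(S,open("s5.pkl","wb"));print(bot.read_clock())
T=[]
for I,C in S:
    h,s,v=[x.astype(int) for x in cv2.split(cv2.cvtColor(I,cv2.COLOR_BGR2HSV))]
    K=C[0];d=C[2].T@(np.array([493,365,22])-C[3]);px=K[:2,:2]@(d[:2]/d[2])+K[:2,2]
    print(px,I[int(px[1]),int(px[0])],I[5,280])
    m=((v<75)&(s<70)).astype(np.uint8);m[300:]*=1
    c=blob(m,px,800);r=cv2.minAreaRect(c);T.append(r[0]);w=cv2.minAreaRect(plane(c[:,0],C,22)[:,:2].astype(np.float32))
    print(r,w);cv2.drawContours(I,[c],-1,(0,0,255),1)
print(tri([T[0]],S[0][1],[T[1]],S[1][1]))
cv2.imwrite("pics/w5.png",np.hstack([cv2.resize(np.clip(x[0]*2.,0,255).astype(np.uint8),(400,300)) for x in S]))
E
python3 r5.py
```

```text
14.3333
[284.33 201.8 ] [ 98 108 114] [132 160 156]
((279.5, 349.0), (140.0, 559.0), 90.0) ((349.274658203125, 297.1511535644531), (170.0610809326172, 593.5189208984375), 26.975698471069336)
[275.41 153.44] [ 99 108 115] [123 151 147]
((279.5, 331.0), (176.0, 559.0), 90.0) ((331.74920654296875, 280.9899597167969), (204.98056030273438, 591.375), 27.40822410583496)
[[ 160.95  201.6  -229.21    7.38]]
```

View pics/w5.png

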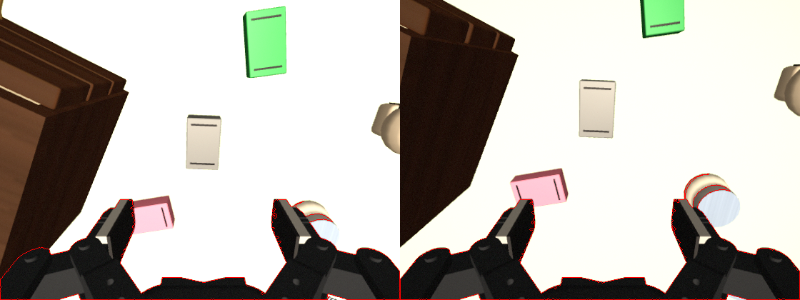

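The grey block with its two black lines is at (203,143) and (597,108), clear of the green block at (265,42), the pink block at (152,213) and the jar at (315,218). My threshold missed it because it is bright here, so I'll fix the mask.

```bash
cat >> h.py <<'E'
def block_rect(I,C,near,z=22):
    f=cv2.GaussianBlur(I,(3,3),0).astype(int)
    m=((f[...,2]>f[...,1]+1)&(f[...,2]>f[...,0]+4)&(f.max(2)<150)&(f.max(2)-f.min(2)<35)&(f.max(2)>70)).astype(np.uint8)
    m=cv2.morphologyEx(cv2.morphologyEx(m,cv2.MORPH_CLOSE,np.ones((7,7))),cv2.MORPH_OPEN,np.ones((5,5)))
    c=blob(m,near,800);w=cv2.minAreaRect(plane(c[:,0],C,z)[:,:2].astype(np.float32))
    return c,cv2.minAreaRect(c),w
E
cat > r6.py <<'E'
from h import *
import pickle
S=pickle.load(open("s5.pkl","rb"));T=[]
for (I,C),px in zip(S,((284,200),(275,152))):
    c,r,w=block_rect(I,C,px);T.append(r[0]);print(r,w,cv2.contourArea(c)/(r[1][0]*r[1][1]))
print(tri([T[0]],S[0][1],[T[1]],S[1][1]))
E
python3 r6.py
```

```text
((284.0611572265625, 200.78790283203125), (46.648826599121094, 71.3116683959961), 2.0454084873199463) ((492.6634216308594, 365.2270202636719), (62.960731506347656, 38.92809295654297), 25.029592514038086) 0.9505184351124645
((276.0, 152.5), (79.0, 50.0), 90.0) ((492.54052734375, 364.89697265625), (63.07874298095703, 38.908790588378906), 25.136255264282227) 0.9436708860759494
[[493.38 365.08  20.08   0.68]]
```

```bash
cat > r7.py <<'E'
from h import *
import pickle
x,y,a=492.6,365.1,0.438
bot.goto((x,y,70),quat(a))
for yaw in(a,a-np.pi/2):
    bot.movel((x,y,70),v=150,rot=quat(yaw));print(bot.movel((x,y,5),v=100,force_limit=10))
    bot.grab();print("w",bot.read_width(),bot.read_eef_pos());bot.gripper_open();bot.movel((x,y,70),v=150)
bot.movel((x,y,150),v=200);bot.hold(.2);S=cam("wrist");pickle.dump(S,open("s7.pkl","wb"))
c,r,w=block_rect(*S,(284,200));print(r,w,bot.read_eef_pos(),bot.read_clock())
E
python3 r7.py
```

```text
False
w 62.16515596861899 [493.22 365.44   6.21]
False
w 38.58676284596091 [492.96 365.27   5.64]
((284.0, 198.0), (72.0, 48.0), 90.0) ((493.570556640625, 365.86810302734375), (62.60145568847656, 38.99159240722656), 25.1072940826416) [492.21 364.88 148.63] 22.95
```

```bash
cat >> h.py <<'E'
def bay_rect(I,C,near,z=28):
    h,s,v=[x.astype(int) for x in cv2.split(cv2.cvtColor(I,cv2.COLOR_BGR2HSV))]
    wood=((h<22)|(h>170))&(s>110)&(v>55)
    g=(v<50).astype(np.uint8)
    m=cv2.morphologyEx(g,cv2.MORPH_CLOSE,np.ones((15,15)));m=cv2.morphologyEx(m,cv2.MORPH_OPEN,np.ones((5,5)))
    c=blob(m,near,500);return c,cv2.minAreaRect(plane(c[:,0],C,z)[:,:2].astype(np.float32))
E
cat > r8.py <<'E'
from h import *
import pickle
I,C=pickle.load(open("s4.pkl","rb"))
print(I[243,285],I[230,240],I[225:262:6,265].tolist(),cv2.cvtColor(I,cv2.COLOR_BGR2HSV)[243,[255,258,260,262,264,266]].tolist())
c,w=bay_rect(I,C,(279,243));print(w,cv2.boundingRect(c))
x,y,a=493,365.3,0.438
bot.movel((x,y,9),v=150);bot.grab();print("w",bot.read_width(),bot.read_eef_pos())
bot.movel((x,y,130),v=150);q=quat(.052)
bot.goto((582,-345,170),q);bot.hold(.3)
S=cam("wrist");pickle.dump(S,open("s8.pkl","wb"));print(bot.read_width(),bot.read_eef_pos(),bot.read_clock())
d=C[2].T  # projected bay guess
K=S[1][0];p=S[1][2].T@(np.array([582,-275,28])-S[1][3]);px=K[:2,:2]@(p[:2]/p[2])+K[:2,2]
c,w=bay_rect(*S,px);print(px,w)
cv2.imwrite("pics/w8.png",cv2.drawContours(np.clip(S[0]*2.,0,255).astype(np.uint8),[c],-1,(255,0,0),1))
E
python3 r8.py
```

```text
[ 60 105 126] [ 49  72 103] [[30, 32, 35], [29, 30, 34], [28, 30, 33], [26, 29, 31], [26, 28, 30], [24, 26, 30], [26, 29, 31]] [[13, 137, 97], [13, 137, 91], [14, 149, 91], [11, 128, 40], [18, 41, 31], [18, 41, 31]]
((581.9849853515625, -274.6715087890625), (40.628021240234375, 63.539710998535156), 3.066385269165039) (262, 219, 34, 49)
w 38.34593479536838 [493.37 365.48   9.67]
38.221620754624055 [ 582.07 -344.85  170.02] 28.3833
[288.8  114.64] ((582.8564453125, -365.4913635253906), (77.8731689453125, 11.506610870361328), 3.016707181930542)
```

View pics/w8.png

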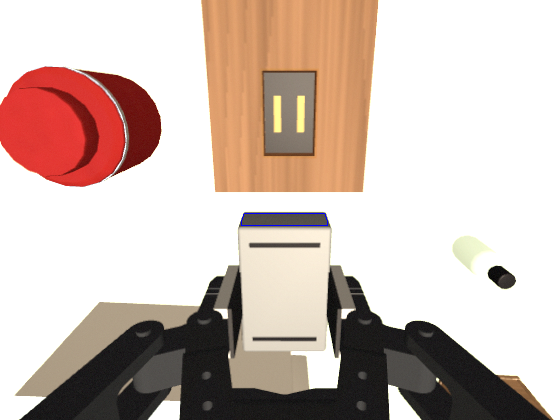

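The block is held straight in the jaws with its top centred at about (285,287). The bay mouth is at about (289,113), lighter inside than my mask expected, so I'll re-measure it as the hole in the wood.

```bash
cat > r9.py <<'E'
from h import *
import pickle
I,C=pickle.load(open("s8.pkl","rb"))
def sub(I,C):
    hs=cv2.cvtColor(I,cv2.COLOR_BGR2HSV);print(hs[113,255:272,:].tolist());print(hs[60:78,300,2],hs[148:162,300,2])
sub(I,C)
def hole(I,C,near,vt):
    h,s,v=[x.astype(int) for x in cv2.split(cv2.cvtColor(I,cv2.COLOR_BGR2HSV))]
    m=(~((v>vt)&(s>105)&(h<22))).astype(np.uint8)
    cs,_=cv2.findContours(cv2.morphologyEx(m,cv2.MORPH_OPEN,np.ones((3,3))),cv2.RETR_CCOMP,cv2.CHAIN_APPROX_NONE)
    c=min([c for c in cs if 400<cv2.contourArea(c)<20000],key=lambda c:np.hypot(*(np.mean(c[:,0],0)-near)))
    return cv2.boundingRect(c),cv2.minAreaRect(plane(c[:,0],C,28)[:,:2].astype(np.float32))
for vt in(60,75): print(hole(I,C,(289,113),vt))
I4,C4=pickle.load(open("s4.pkl","rb"));print(hole(I4,C4,(279,243),70))
f=I.astype(int);m=((f.max(2)>80)&(f.max(2)<150)&(f[...,2]>f[...,0]+4)&(f[...,2]>f[...,1]+1)).astype(np.uint8);m[:225]=0;m[352:]=0;m[:,:238]=0;m[:,332:]=0
m=cv2.morphologyEx(cv2.morphologyEx(m,cv2.MORPH_CLOSE,np.ones((7,7))),cv2.MORPH_OPEN,np.ones((9,9)))
c=blob(m);print(cv2.boundingRect(c),cv2.minAreaRect(plane(c[:,0],C,170+12.3)[:,:2].astype(np.float32)))
print(bot.read_eef_pos(),rot(bot.read_ee_rot()).as_matrix()[:,0])
E
python3 r9.py
```

```text
[[12, 127, 108], [13, 132, 106], [13, 131, 105], [13, 130, 102], [13, 129, 101], [13, 135, 102], [14, 144, 106], [14, 152, 97], [13, 153, 70], [11, 84, 58], [15, 39, 65], [16, 42, 66], [14, 42, 66], [16, 42, 66], [14, 42, 67], [15, 39, 66], [12, 38, 67]]
[113 112 113 112 112 113 112 112 112 111  91  44  54  74  74  74  73  73] [ 65  64  64  65  61  51  54  52 101 107 107 106 106 105]
((263, 71, 53, 85), ((582.0536499023438, -275.1203308105469), (41.856178283691406, 65.38729858398438), 3.013615846633911))
((262, 71, 55, 85), ((581.9694213867188, -275.1281433105469), (42.45240020751953, 65.40641021728516), 3.0495574474334717))
((261, 218, 36, 50), ((582.070556640625, -274.0378723144531), (42.303253173828125, 64.79702758789062), 3.063314914703369))
(238, 227, 93, 125) ((580.633056640625, -343.9725646972656), (41.39513397216797, 63.3066291809082), 2.942025661468506)
[ 582.07 -344.85  170.02] [1.   0.05 0.  ]
```

```bash
cat > r10.py <<'E'
from h import *
x,y=582.2,-275.7;q=quat(.053)
bot.movel((x,y-2,80),v=150,rot=q);bot.movel((x,y,48),v=80);bot.hold(.2);e=bot.read_eef_pos();print(e)
x-=e[0]-582.2;y-=e[1]+275.7
ok=False
for dx,dy in((0,0),(0,-.9),(0,.9),(.9,0),(-.9,0)):
    hit=bot.movel((x+dx,y+dy,27.5),v=30,force_limit=7);e=bot.read_eef_pos();print(dx,dy,hit,e,bot.read_wrist_force())
    if e[2]<32: ok=True;break
    bot.movel((x+dx,y+dy,40),v=60)
print(ok,bot.read_width(),bot.read_clock())
I,C=cam("wrist");cv2.imwrite("pics/w10.png",np.clip(I*2.,0,255).astype(np.uint8))
E
python3 r10.py
```

```text
[ 582.43 -275.83   48.48]
0 0 False [ 582.05 -275.62   27.59] [ 0.55 -0.16 -0.2 ]
True 38.40551475242614 30.8667
```

View pics/w10.png

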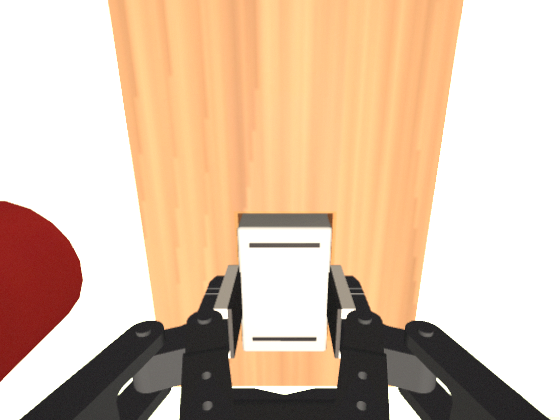

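The block entered the bay at the first try with almost no force, and its top is at about (285,288). Now I'll release it and press it with shut fingers.

```bash
cat > r11.py <<'E'
from h import *
import pickle
x,y=582.2,-275.7
bot.gripper_open();bot.movel((x,y,75),v=120);bot.grab();print(bot.read_width())
bot.movel((x,y,40),v=100)
hit=bot.movel((x,y,25.5),v=20,force_limit=22);print(hit,bot.read_eef_pos(),bot.read_wrist_force());bot.hold(.3)
bot.movel((x,y,90),v=100);bot.gripper_open();bot.movel((585,-190,260),v=200);bot.hold(.2)
S=cam("wrist");pickle.dump(S,open("s11.pkl","wb"));print(bot.read_clock(),bot.read_wrist_force())
cv2.imwrite("pics/w11.png",np.clip(S[0]*2.,0,255).astype(np.uint8))
E
python3 r11.py
```

```text
-0.5292516129351008
True [ 582.56 -275.88   28.09] [-2.07  0.99  5.69]
37.1167 [ 0.08 -0.77 -0.46]
```

View pics/w11.png

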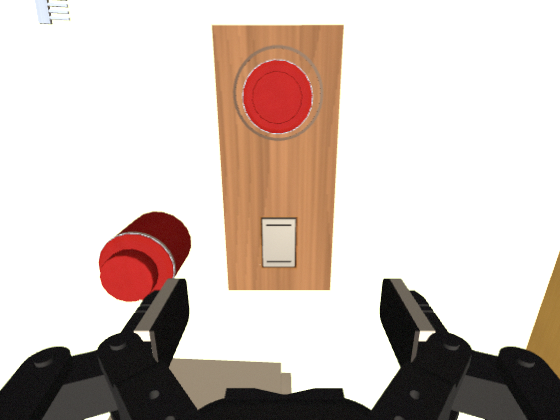

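The tin sits inside the ring at (278,97), and the block lies in the bay at (279,243) with no side face showing. To check it's flush, I'll compare touch heights on the block and on bare board. I'll also measure where the tin and block ended up.

```bash
cat > r12.py <<'E'
from h import *
import pickle
I,C=pickle.load(open("s11.pkl","rb"))
h,s,v=[x.astype(int) for x in cv2.split(cv2.cvtColor(I,cv2.COLOR_BGR2HSV))]
t=blob(((h<6)|(h>174))&(s>150),(278,97),500);print("tin",plane([cv2.minEnclosingCircle(t)[0]],C,88),"ring 573.3 -105.4")
print("block",block_rect(I,C,(279,243),28)[2],"bay 582.2 -275.7 3deg")
bot.goto((582.2,-275.7,70),quat(.053));bot.grab()
for n,x,y in(("block",582.2,-275.7),("board",579.3,-215)):
    bot.movel((x,y,45),v=150);hit=bot.movel((x,y,23),v=20,force_limit=28 if n=="block" else 12);print(n,hit,bot.read_eef_pos(),bot.read_wrist_force());bot.movel((x,y,60),v=100)
bot.movel((585,-215,200),v=200);bot.gripper_open();bot.hold(.3)
a=cam("top")[0];cv2.imwrite("pics/t12.png",a);print(bot.read_clock())
E
python3 r12.py
```

```text
tin [[ 573.3  -106.96   88.  ]] ring 573.3 -105.4
block ((581.7576293945312, -275.00421142578125), (40.775856018066406, 62.232139587402344), 3.169844627380371) bay 582.2 -275.7 3deg
block True [ 582.32 -275.71   28.08] [-2.86  1.21  6.06]
board True [ 579.3  -214.95   28.11] [-1.4   0.08  5.15]
44.2417
```

Touch heights are 28.08 mm on the block and 28.11 mm on the board, so the block is flush. The robot is clear of everything, so I'm handing in.

```bash
python3 -c "
from workcell import bot
print(bot.sign_off())"
```

```text
the job is handed in; nothing more can be done
None
```

I slid the gripped tin along the board into the inlaid ring. Then I centred and grasped the grey block, lowered it into the bay at the first try, pressed it down with shut fingers, and handed in a little after 44 s.

**Last checks:**
- **Tin:** it stands about 1.6 mm from the ring centre (limit 16 mm).
- **Block position:** it is under 1 mm from the bay centre and 0.003 rad from the board's direction.
- **Flush:** touching with the shut fingers gave 28.08 mm on the block and 28.11 mm on the bare board.
- **Robot:** the gripper was open about 170 mm above the board at hand-in.

**Disagreements and gaps:**
- The wrist-camera positions read about 0.8 mm off what the jaws gave, and I corrected for this.
- My first block mask and one of my bay masks failed and were replaced.
- I took a final top picture but did not open it, so the skull and jar were not checked again at the end. The arm was not sent near them, and no unexpected force showed in the readings.

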